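Nest the sample cups on the loading cradle

TASK

Three identical tapered metal cups are to be nested into one stack, lying on the long two-rail cradle, for the dispenser. Take the stray cup from its short stand and lay it on the rails at the open end, mouth towards the other two, then push from behind so that all three slide fully into one another against the sprung end plate. Push gently, so that the end plate is never driven to the end of its travel, do not lift the two cups that are already on the rails, and leave the other things where they are.

Things in the scene. Friction and masses are not known exactly. Their poses are not given: they have to be found in the camera images.
- cradle: fixed loading cradle: two parallel steel rails 8 mm thick, 26 mm apart between their axes, axes 22 mm above the bench, on grey feet. Origin: on the bench under its middle, z up; rails run along its y axis from y = -172 mm (open end) to the sprung end plate at +150 mm; a fixed grey block 72 mm high stands behind it (y 191 to 203 mm)
- plate_face (a point): centre of the face of the sprung steel end plate (58 mm wide, 44 mm high, from 28 to 72 mm above the bench) that the cups are pushed against; axes as the cradle's, the plate yields along +y
- end_plate (a joint): travel of the sprung end plate in m: 0 = forward at rest, 0.030 = driven fully back; it begins to yield at about 3 N and takes 15 N at the end
- cup_front: tapered aluminium cup like the other two. Origin: centre of the outside of its base; z along its axis to the mouth. 75 mm tall, outside diameter 40 mm at the base (6 mm chamfer, flat bottom 28 mm), 60 mm at the mouth, wall 2 mm, 60 g; cups pushed fully home have bases 18 to 23 mm apart. Lies on the cradle nearest the end plate, mouth towards the plate
- cup_front_mouth (a point): centre of the front cup's mouth (75 mm from its base along its axis)
- cup_middle: tapered aluminium cup like the other two. Origin: centre of the outside of its base; z along its axis to the mouth. It lies on the cradle's rails behind the front cup, mouth towards the front cup's base, with a gap between them. A cup lying on the rails has its base centre about 42 mm above the bench and its axis rises 9 degrees towards the mouth
- cup_stray: tapered aluminium cup like the other two. Origin: centre of the outside of its base; z along its axis to the mouth. It lies in the same way on the short stand
- cup_stand: fixed short stand for one cup: two rails like the cradle's (same height and spacing), 84 mm long, along its y axis, on two feet 60 mm wide; origin on the bench under its middle, z up. The cup's mouth points to the stand's +y
- tube_rack: tube rack, 64 x 156 x 52 mm, a bystander; origin at the centre of its underside, long side along its y
- petri_dish: closed petri dish, 94 mm across, 16 mm high, a bystander; origin at the centre of its underside
- dye_bottle: small dropper bottle, 34 mm across, 62 mm high, a bystander beyond the cradle; origin at the centre of its underside
- water_bottle: small bottle, 48 mm across, 105 mm high, a bystander beyond the cradle; origin at the centre of its underside
Not all that is in view belongs to the job. What is shaped like the cup_stray but purple or red is not meant.

How it is judged:
At the end, for the whole second after the job is handed in: cups at rest in one stack on the rails (front in middle in stray): bases 8-30 mm apart on the axis, coaxial to 6 mm and 0.12 rad; bases within 12 mm of the cradle's centre line, 30-56 mm above the bench; front cup's mouth within 15 mm of the end plate, whose travel is under 12 mm (z of cup_middle in the frame of cup_front between -0.03 and -0.008 m and angle between the z axis of cup_middle and the z axis of cup_front, either way round below 0.12 rad and x of cup_middle in the frame of cup_front between -0.006 and 0.006 m and y of cup_middle in the frame of cup_front between -0.006 and 0.006 m and z of cup_stray in the frame of cup_middle between -0.03 and -0.008 m and angle between the z axis of cup_stray and the z axis of cup_middle, either way round below 0.12 rad and x of cup_stray in the frame of cup_middle between -0.006 and 0.006 m and y of cup_stray in the frame of cup_middle between -0.006 and 0.006 m and x of cup_front in the frame of cradle between -0.012 and 0.012 m and z of cup_front in the frame of cradle between 0.03 and 0.056 m and linear speed of each of cup_front, cup_middle, cup_stray below 0.02 m/s and x of cup_middle in the frame of cradle between -0.012 and 0.012 m and z of cup_middle in the frame of cradle between 0.03 and 0.056 m and x of cup_stray in the frame of cradle between -0.012 and 0.012 m and z of cup_stray in the frame of cradle between 0.03 and 0.056 m and y of cup_front_mouth in the frame of plate_face above -0.015 m and value of joint end_plate below 0.012 m); the robot touches nothing.
It fails at once if the end plate is driven to the end of its travel (beyond 27 mm of 30) (value of joint end_plate above 0.027 m).
It fails at once if the front or middle cup is lifted off the rails (base centre more than 75 mm above the bench) (height (world z) of any of cup_front, cup_middle above 0.075 m).
It fails at once if the tube rack, petri dish, dye bottle or water bottle is moved more than 3 cm (distance of any of tube_rack, petri_dish, dye_bottle, water_bottle from where it was at the start of the episode above 0.03 m).
It also fails if it takes over 64 s, if anything falls off the work surface, if the arm or the gripper's body presses on something with over 40 N, if the wrist force passes 120 N, or if a joint passes its speed limit or range.

ROBOT

A 7-joint arm with a two-finger parallel gripper is mounted at the origin on the work surface; the furniture and walls round the work are solid. World frame = base frame: x ahead of the robot, y to its left, z up, the work surface at z = 0. Lengths are in m, angles in rad, forces in N, time in s.
With the tool pointing down it reaches from about 0.425 to 0.875 m from the base axis. Payload 4.7 kg.
Tool frame: the origin (TCP) lies at the very end of the fingers, on their centre line; the grasp point (between the pads) lies 19 mm behind it; z points along the fingers, y is the line along which they close (so a half turn about z gives the same grasp; the last joint's range is limited). The gripper opens to 85 mm and grips with 20 to 120 N. Pads are 22 mm wide; open, the fingers measure 114 mm over their backs; the gripper's body (76 mm by 85 mm) begins 54 mm behind the grasp point. The pads swing forward as they close: fully open they stand 13 mm farther back than shut.
Start: joints at [1.158, 0.321, -0.07, 1.45, 0.023, 1.371, -0.057], TCP at [0.269, -0.592, 0.231] pointing down, gripper open.
Joint ranges: [-2.86, 2.86], [-0.3, 2.09], [-1.38, 1.24], [0.06, 2.45], [-1.56, 4.7], [0.09, 2.05], [-2.69, 2.69]. Speed limits (rad/s): [2.57, 2.57, 3.14, 3.14, 3.14, 3.14, 3.14].

INTERFACE

Orientations are given as a unit quaternion [x, y, z, w].
In Python, from station import bot gives the robot as it stands.
- The arm moves only by the shell command python3 -m inch 'ROWS' [FORCE]. ROWS is a JSON object of lists of equal length, an entry for each row: "claw": the opening, from 0 (shut) to 1 (fully open); "delta_pos": the shift along the tool's x, y, z in mm, a list of three; "rotation": the turn, a rotation vector about the tool's x, y, z in degrees, a list of three. A call has 1 to 10 rows; each row is the pose to reach, as a shift and turn from the pose commanded when the call began, along the tool's axes at that moment; what a row does not reach only later rows make up. A row lasts 1/10 s, in which the tool goes at most 50 mm and 8.59 degrees, less where a joint would pass 70% of its speed; a pose out of reach is approached as far as the arm can. A call with a gripper value outside its range is refused whole. The fingers move at their own pace and stop on an object; FORCE is the grip in N (left out, the last holds). Time passes only in rows, so rows that repeat a pose let the fingers close. It gives the time, the measured TCP pose, the force, the opening and the grip force at its end, in the units of the state.
- bot.get_state(): the state, without advancing time (a new reading comes with each control period).
- bot.capture(name): name is "side" or "top"; returns a dict with "img" (420x560x3 uint8, blue, green, red), "range_z" (420x560 float32, m along the optical axis (not along the pixel's ray), 0 where there is no reading), "vfov" (degrees; the focal length in pixels is half the picture's height over the tangent of half this angle, whatever the lens; pixels are square), "cx", "cy" (the principal point, pixels), "rvec" (rotation vector, rad) and "tvec" (3), from world to camera coordinates, as OpenCV has them. Camera axes: x right, y down, z forward; pixel columns grow to the right and rows downward; lengths in m; the calibration is good to about 2 mm. A picture is of the moment at which its call begins.
- bot.job_done(): hands the job in; it is judged then, once.
The state is a dict: "time_s": time; "joints": joint angles; "joint_vel": joint speeds; "joint_torque": joint torques, N m; "tool_pos": TCP position; "tool_rot": TCP orientation; "wrist_force": force on the tool from outside, world axes, zero at the start; "wrist_torque": the same for the moment, N m; "width": opening from 0.0 (shut) to 1.0 (fully open); "grasp_force": force on a finger pad.
Only numpy, scipy, OpenCV 4.12 (cv2) and the standard library are available. Lean on these libraries where they do the work, as an engineer would, in place of code of your own. Each camera call takes 0.05 s, during which the arm holds its last target. There are 200 camera calls.

## Working session

There is one attempt and no reset: what is moved stays moved. The work goes in short steps, Python scripts to look and compute and a shell command to move; the robot and the scene stay as the last step left them, time stands still between calls to the robot, and variables do not carry over. Pictures are saved under pics/ and viewed, at most 10 in all, crops included, and the job is handed in when it is done.

```bash
mkdir -p pics; ls
cat > h.py <<'E'
import numpy as np, cv2
from scipy.spatial.transform import Rotation as R
from station import bot
def cap(n,name=None):
    c=bot.capture(n)
    if name: cv2.imwrite(f'pics/{name}.png',c['img']); np.savez(f'pics/{name}.npz',**c)
    return c
def cloud(c):
    h,w=c['range_z'].shape; f=h/2/np.tan(np.radians(c['vfov'])/2)
    u,v=np.meshgrid(np.arange(w),np.arange(h)); z=c['range_z']
    P=np.stack([(u-c['cx'])/f*z,(v-c['cy'])/f*z,z],-1)
    M=cv2.Rodrigues(np.array(c['rvec'],float))[0]
    W=(P-np.array(c['tvec']).ravel())@M
    W[z==0]=np.nan
    return W
E
python3 - <<'E'
from h import *
for n in('top','side'):
    c=cap(n,n+'0'); print(n,c['vfov'],c['cx'],c['cy'],c['rvec'],c['tvec'])
print(bot.get_state())
E
```

```text
pics
top 44.473688577711485 273.57820756483295 207.47843667999663 [ 2.18308178 -2.16017091  0.06213503] [0.01908322 0.53722946 1.49847927]
side 52.40709250650452 282.3797658371676 206.4176607901105 [ 0.72773064 -2.37592     1.40533101] [0.45100422 0.20063552 0.81369551]
{'time_s': 0.1, 'joints': array([ 1.15813692,  0.32174364, -0.0700817 ,  1.4515604 ,  0.02259617,
        1.3708383 , -0.05689863]), 'joint_vel': array([-0.00104856, -0.0022313 ,  0.0005433 , -0.00330358, -0.00070483,
       -0.00186689, -0.00108204]), 'joint_torque': array([-7.75458034e-05, -4.94875073e+01, -3.83958444e-01, -3.15212166e+01,
        1.30057189e-02,  7.41892029e-03, -1.24369797e-05]), 'tool_pos': array([ 0.26879888, -0.59126936,  0.23033256]), 'tool_rot': array([ 9.77317691e-01,  2.11776658e-01, -2.31955871e-04, -8.50413687e-04]), 'wrist_force': array([-0.96082495, -0.0139446 ,  1.09705127]), 'wrist_torque': array([-0.0176309 ,  0.05092221,  0.00623146]), 'grasp_force': 0.0, 'width': 0.9976315824076406}
```

View pics/top0.png

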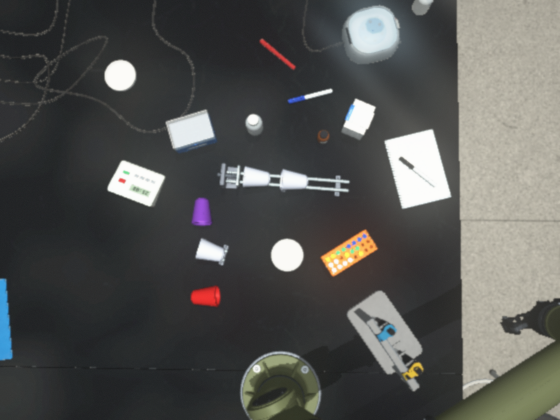

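View pics/side0.png

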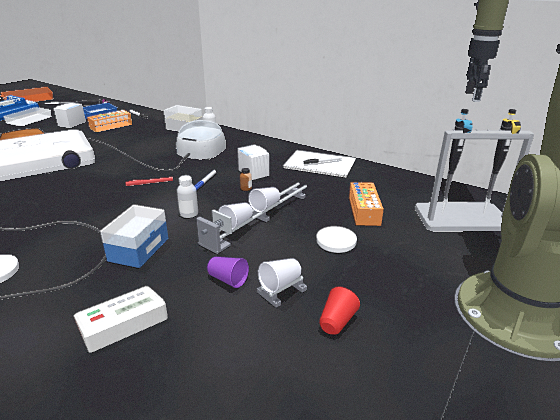

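Candidates in the top view are the white cup on the stand at (210,250), the purple cup at (202,212) and the red cup at (206,296). The white one at (210,250) is the stray; in the side view it is at (280,275), with its mouth towards +y. The cradle runs from its plate at (229,177) to its open end at (347,186), with the front cup at (255,177) and the middle cup at (293,180). The petri dish is at (287,255) and the rack at (349,253).

Run:
```python
from h import *
class D(dict):pass
T=np.load('pics/top0.npz');S=np.load('pics/side0.npz')
WT,WS=cloud(T),cloud(S)
rois={'stray':((185,225,230,270),(250,310,245,305)),'front':((238,273,162,195),(212,255,195,235)),'middle':((275,312,165,197),(245,283,180,215))}
def inb(W,r): return W[r[2]:r[3],r[0]:r[1]].reshape(-1,3)
for k,(a,b) in rois.items():
    for nm,W,r in(('top',WT,a),('side',WS,b)):
        P=inb(W,r); P=P[(P[:,2]>0.05)&(P[:,2]<0.11)]
        c=P[:,:2].mean(0); w,V=np.linalg.eigh(np.cov(P[:,:2].T)); d=V[:,1]; d*=np.sign(d[1]); n=np.array([-d[1],d[0]])
        s=(P[:,:2]-c)@d; t=(P[:,:2]-c)@n
        e=lambda x:np.round(np.percentile(x,[1,99])*1e3,1)
        print(k,nm,len(P),'c',c.round(4),'yaw from +y deg',np.degrees(np.arctan2(-d[0],d[1])).round(1),e(s),e(t),'zmax',np.percentile(P[:,2],99).round(4), 'ends',(c+d*np.percentile(s,1)).round(3),(c+d*np.percentile(s,99)).round(3))
for nm,W,pts in(('top',WT,dict(plate=(237,177),open=(346,186),petri=(287,255),rack=(349,253),dye=(323,137),water=(254,124),purple=(202,212),red=(206,296),standfoot=(224,254),railU=(335,181),railD=(335,190),rail2U=(318,180),rail2D=(318,188))),):
    for k,(u,v) in pts.items(): print(k,W[v,u].round(4))
# plate/cradle tall points (z>0.06) near the plate
P=inb(WT,(215,242,160,195)); P=P[P[:,2]>0.055]; print('plateblk',np.nanmin(P,0).round(3),np.nanmax(P,0).round(3))
# rail points
P=inb(WT,(306,345,165,200)); P=P[(P[:,2]>0.012)&(P[:,2]<0.04)]; w,V=np.linalg.eigh(np.cov(P[:,:2].T)); print('rails',len(P),P.mean(0).round(4),V[:,1],P.min(0).round(3),P.max(0).round(3))
im=np.hstack([cv2.resize(T['img'][155:275,180:360],None,fx=3,fy=3,interpolation=2)]);cv2.imwrite('pics/crop.png',im)
```

```text
stray top 433 c [0.4068 0.2064] yaw from +y deg -15.3 [-38.5  32. ] [-26.   26.8] zmax 0.0837 ends [0.397 0.169] [0.415 0.237]
stray side 597 c [0.3994 0.2166] yaw from +y deg -31.7 [-40.2  36.2] [-31.   26.5] zmax 0.0817 ends [0.378 0.182] [0.418 0.247]
front top 438 c [0.621  0.0807] yaw from +y deg -5.6 [-41.8  48.3] [-26.8  26.8] zmax 0.0848 ends [0.617 0.039] [0.626 0.129]
front side 636 c [0.617  0.1114] yaw from +y deg 4.2 [-118.6   71.4] [-36.9  21.9] zmax 0.0816 ends [ 0.626 -0.007] [0.612 0.183]
middle top 399 c [ 0.6125 -0.032 ] yaw from +y deg 0.0 [-39.9  32.2] [-29.3  24. ] zmax 0.0838 ends [ 0.613 -0.072] [0.613 0.   ]
middle side 340 c [ 0.6089 -0.0074] yaw from +y deg -0.0 [-56.2  79.4] [-36.5  21.3] zmax 0.081 ends [ 0.609 -0.064] [0.609 0.072]
plate [0.6209 0.1306 0.065 ]
open [ 0.6056 -0.1916 -0.0012]
petri [ 0.3974 -0.0163  0.0173]
rack [ 0.4057 -0.1939  0.0517]
dye [ 0.7408 -0.1175  0.0605]
water [0.7667 0.081  0.1066]
purple [0.5196 0.2323 0.0495]
red [0.2783 0.2148 0.0535]
standfoot [0.3983 0.1688 0.0243]
railU [ 0.6172 -0.1562  0.0235]
railD [ 0.5901 -0.156   0.0261]
rail2U [ 0.6201 -0.1061  0.0206]
rail2D [ 0.5955 -0.1058  0.0269]
plateblk [0.597 0.124 0.055] [0.661 0.19  0.081]
rails 255 [ 0.6067 -0.1352  0.024 ] [0.06125658 0.99812205] [ 0.577 -0.183  0.012] [ 0.634 -0.071  0.036]
```

View pics/crop.png

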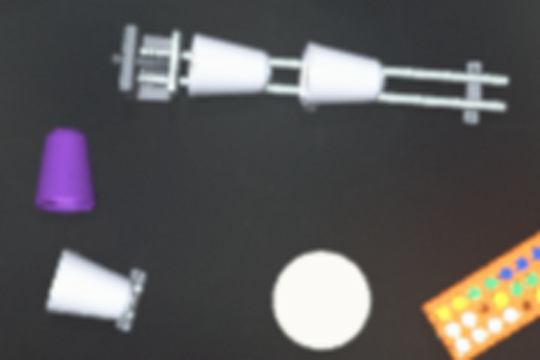

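The crop confirms the choice: the white cup, at crop (95,285), lies on its stand with its mouth to the left (+y). The two cradle cups point the same way, and the purple cup is a separate one at (65,170). Now I'll move out around the base.

```bash
cat >> h.py <<'E'
def to(x,y,z,heading,tilt=0):
    "delta in tool axes (mm, deg); tool x along heading, z down, tilt about tool y (deg)"
    s=bot.get_state(); R0=R.from_quat(s['tool_rot'])
    Rt=R.from_euler('z',heading,degrees=True)*R.from_euler('x',180,degrees=True)*R.from_euler('y',tilt,degrees=True)
    d=R0.inv().apply(np.array([x,y,z])-s['tool_pos'])*1e3; r=np.degrees((R0.inv()*Rt).as_rotvec())
    print('t',s['time_s'],'pos',s['tool_pos'].round(4),'d',d.round(1),'r',r.round(2),'F',s['wrist_force'].round(1),'w',round(s['width'],3),'g',round(s['grasp_force'],1))
E
python3 -m inch '{"claw":[1,1,1,1,1,1,1,1,1,1],"delta_pos":[[50,-17,-5],[95,-35,-10],[140,-50,-15],[190,-67,-20],[235,-82,-20],[280,-98,-20],[328,-115,-20],[328,-115,-20],[328,-115,-20],[328,-115,-20]],"rotation":[[0,0,-4],[0,0,-8],[0,0,-12],[0,0,-16],[0,0,-20],[0,0,-24],[0,0,-25],[0,0,-25],[0,0,-25],[0,0,-25]]}'
python3 -c "
from h import *
to(.49,.02,.2,75);to(.405,.203,.15,75)"
```

```text
time_s: 1.1
tool_pos: [0.5188, -0.3526, 0.2508]
tool_rot: [0.909, 0.417, -0.001, -0.0]
wrist_force: [-0.6, -0.6, 0.0]
width: 0.998
grasp_force: 0.0
t 1.1 pos [ 0.5188 -0.3526  0.2508] d [ 263.9 -264.6   50.7] r [ -0.06   0.07 -25.66] F [-0.6 -0.6  0. ] w 0.998 g 0.0
t 1.1 pos [ 0.5188 -0.3526  0.2508] d [ 347.4 -448.3  100.7] r [ -0.06   0.07 -25.66] F [-0.6 -0.6  0. ] w 0.998 g 0.0
```

```bash
python3 -m inch '{"claw":[1,1,1,1,1,1,1,1,1,1],"delta_pos":[[30,-30,5],[60,-60,10],[90,-90,20],[120,-120,25],[150,-150,30],[180,-180,35],[210,-210,40],[240,-240,45],[264,-265,50],[264,-265,50]],"rotation":[[0,0,-4],[0,0,-8],[0,0,-12],[0,0,-16],[0,0,-20],[0,0,-24],[0,0,-25.6],[0,0,-25.6],[0,0,-25.6],[0,0,-25.6]]}'
python3 -c "
from h import *
to(.406,.204,.15,75)"
```

```text
time_s: 2.1
tool_pos: [0.4891, 0.0255, 0.2011]
tool_rot: [0.792, 0.611, 0.0, -0.001]
wrist_force: [-0.0, -0.3, 0.0]
width: 1.004
grasp_force: 0.0
t 2.1 pos [0.4891 0.0255 0.2011] d [ 151.6 -125.5   51.3] r [-0.05 -0.05  0.34] F [-0.  -0.3  0. ] w 1.004 g 0.0
```

```bash
python3 -m inch '{"claw":[1,1,1,1,1,1,1],"delta_pos":[[38,-31,12],[76,-63,25],[114,-94,40],[151,-125,51],[151,-125,51],[151,-125,51],[151,-125,51]],"rotation":[[0,0,0],[0,0,0],[0,0,0],[0,0,0],[0,0,0],[0,0,0],[0,0,0]]}'
python3 - <<'E'
from h import *
to(.406,.204,.028,75)
T=cap('top','top1');S=cap('side','side1')
a=cv2.resize(T['img'][215:275,170:250],None,fx=5,fy=5,interpolation=2);b=cv2.resize(S['img'][170:320,220:350],None,fx=3,fy=3,interpolation=2)
b=b[:450];a=cv2.copyMakeBorder(a,0,150,0,0,0);cv2.imwrite('pics/c1.png',np.hstack([a,b]))
E
```

```text
time_s: 2.8
tool_pos: [0.4098, 0.1974, 0.1505]
tool_rot: [0.794, 0.608, 0.0, 0.0]
wrist_force: [-0.2, -0.1, -0.2]
width: 0.997
grasp_force: 0.0
t 2.8 pos [0.4098 0.1974 0.1505] d [  5.4  -5.4 122.5] r [ 0.05  0.03 -0.17] F [-0.2 -0.1 -0.2] w 0.997 g 0.0
```

View pics/c1.png

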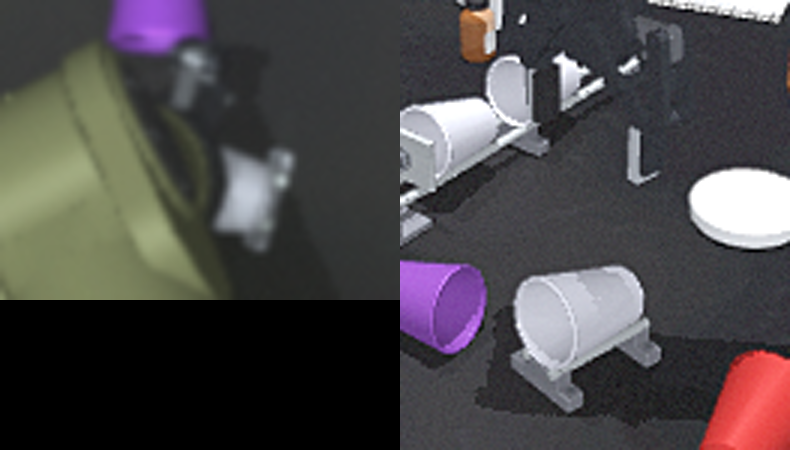

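The side crop shows the gripper dark and hovering above the stray cup, whose mouth is at crop (545,315) and whose stand feet are clear of the grip area. Next I descend.

```bash
python3 -m inch '{"claw":[0.9,0.9,0.9,0.9,0.9,0.9,0.9],"delta_pos":[[5,-2,25],[5,-2,50],[5,-2,70],[5,-2,70],[5,-2,70],[5,-2,70],[5,-2,70]],"rotation":[[0,0,0],[0,0,0],[0,0,0],[0,0,0],[0,0,0],[0,0,0],[0,0,0]]}'
python3 -c "
from h import *
to(.406,.204,.026,75)"
```

```text
time_s: 3.6
tool_pos: [0.4089, 0.2052, 0.0815]
tool_rot: [0.793, 0.609, 0.001, 0.001]
wrist_force: [-0.5, -1.5, 1.3]
width: 0.899
grasp_force: 0.0
t 3.6 pos [0.4089 0.2052 0.0815] d [-1.9 -2.6 55.5] r [ 0.12 -0.05  0.01] F [-0.5 -1.5  1.3] w 0.899 g 0.0
```

```bash
python3 -m inch '{"claw":[0.9,0.9,0.9,0.9,0.9,0.9],"delta_pos":[[-1,-2,15],[-1,-2,30],[-1,-2,45],[-1,-2,55],[-1,-2,55],[-1,-2,55]],"rotation":[[0,0,0],[0,0,0],[0,0,0],[0,0,0],[0,0,0],[0,0,0]]}'
python3 -c "
from h import *
to(.406,.204,.026,75)
S=cap('side','side2');cv2.imwrite('pics/c2.png',cv2.resize(S['img'][170:320,200:370],None,fx=4,fy=4,interpolation=2))"
```

```text
time_s: 4.2
tool_pos: [0.406, 0.2049, 0.0258]
tool_rot: [0.793, 0.609, 0.0, 0.0]
wrist_force: [-0.5, 0.3, 0.2]
width: 0.9
grasp_force: 0.0
t 4.2 pos [0.406  0.2049 0.0258] d [-0.8  0.2 -0.2] r [ 0.03 -0.02  0.06] F [-0.5  0.3  0.2] w 0.9 g 0.0
```

View pics/c2.png

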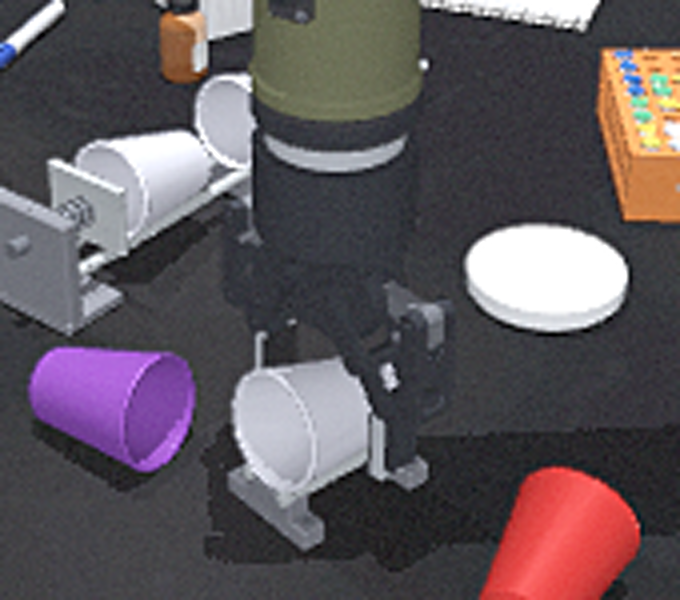

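The fingers straddle the cup, with the near pad at crop (385,440). Now I close; the width will show where along the taper it holds.

```bash
python3 -m inch '{"claw":[0.2,0.2,0.2,0.2,0.2,0.2,0.2,0.2],"delta_pos":[[0,0,0],[0,0,0],[0,0,0],[0,0,0],[0,0,0],[0,0,0],[0,0,0],[0,0,0]],"rotation":[[0,0,0],[0,0,0],[0,0,0],[0,0,0],[0,0,0],[0,0,0],[0,0,0],[0,0,0]]}' 30
```

```text
time_s: 5.05
tool_pos: [0.4063, 0.2048, 0.0261]
tool_rot: [0.793, 0.609, 0.0, 0.0]
wrist_force: [-1.5, -0.5, 5.8]
width: 0.584
grasp_force: 30.1
```

```bash
python3 -m inch '{"claw":[0.2,0.2,0.2,0.2,0.2,0.2,0.2],"delta_pos":[[0,0,-10],[0,0,-30],[0,0,-60],[0,0,-90],[0,0,-120],[0,0,-120],[0,0,-120]],"rotation":[[0,0,0],[0,0,0],[0,0,0],[0,0,0],[0,0,0],[0,0,0],[0,0,0]]}'
python3 -c "
from h import *
to(.50,.05,.16,86);to(.609,-.12,.16,86)
S=cap('side','side3');cv2.imwrite('pics/c3.png',cv2.resize(S['img'][130:280,200:370],None,fx=4,fy=4,interpolation=2))"
```

```text
time_s: 5.75
tool_pos: [0.4058, 0.2046, 0.1458]
tool_rot: [0.793, 0.609, 0.001, 0.001]
wrist_force: [0.0, 0.1, -1.1]
width: 0.585
grasp_force: 31.0
t 5.75 pos [0.4058 0.2046 0.1458] d [-125.1  130.9  -14. ] r [ 1.000e-01  1.000e-02 -1.095e+01] F [ 0.   0.1 -1.1] w 0.585 g 31.0
t 5.75 pos [0.4058 0.2046 0.1458] d [-261.2  280.1  -13.7] r [ 1.000e-01  1.000e-02 -1.095e+01] F [ 0.   0.1 -1.1] w 0.585 g 31.0
```

View pics/c3.png

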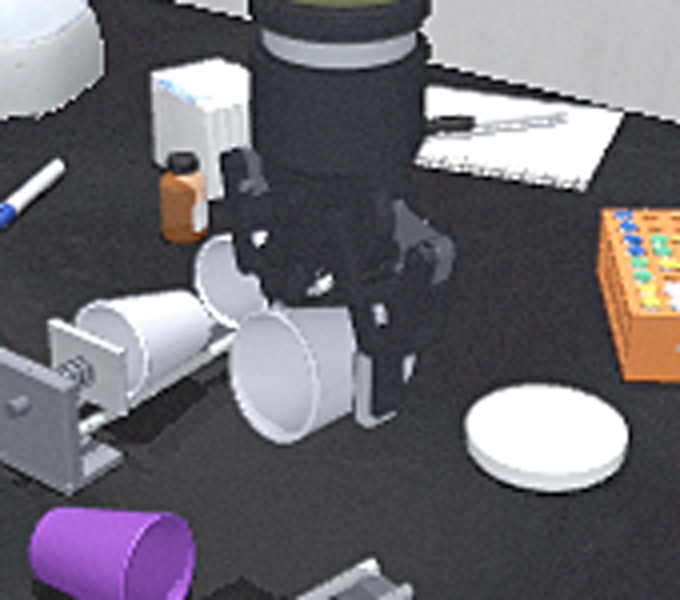

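The cup is held, with its mouth at crop (285,375), and the stand is empty. Before carrying it I measure the held cup's pose in the tool frame.

```bash
python3 - <<'E'
from h import *
S=np.load('pics/side3.npz');W=cloud(S)
roi=W[205:242,256:290]; im=S['img'][205:242,256:290].astype(int)
br=im.min(-1)>110
P=roi[br]; s=bot.get_state(); R0=R.from_quat(s['tool_rot']); 
L=(P-s['tool_pos'])@R0.as_matrix()*1e3   # tool axes
L[:,2]*=-1; ok=(abs(L[:,1])<40)&(L[:,0]>-40)&(L[:,0]<80)&(abs(L[:,2]-20)<50); L=L[ok]
print(len(L))
for a in range(-30,75,6):
    m=(L[:,0]>=a)&(L[:,0]<a+6)
    if m.sum()>3: q=L[m]; print(a+3,m.sum(),'y',q[:,1].min().round(1),q[:,1].max().round(1),'h',q[:,2].min().round(1),q[:,2].max().round(1))
E
python3 -m inch '{"claw":[0.2,0.2,0.2,0.2,0.2,0.2,0.2,0.2],"delta_pos":[[-30,30,-5],[-60,65,-15],[-90,98,-15],[-125,131,-15],[-160,169,-15],[-190,202,-15],[-220,235,-15],[-220,235,-15]],"rotation":[[0,0,-2],[0,0,-4],[0,0,-6],[0,0,-8],[0,0,-10],[0,0,-11],[0,0,-11],[0,0,-11]]}'
```

```text
902
-3 10 y -8.2 21.6 h 8.1 46.8
3 44 y -17.5 24.0 h 2.8 48.6
9 100 y -27.3 33.4 h -0.2 50.2
15 144 y -29.5 29.7 h -1.2 61.8
21 144 y -28.5 27.0 h -0.9 53.8
27 158 y -29.2 28.7 h -1.3 56.1
33 180 y -29.4 29.8 h -0.9 58.5
39 114 y -31.4 31.3 h -2.0 51.6
45 7 y -19.6 14.1 h -0.1 7.5
time_s: 6.6
tool_pos: [0.5767, -0.0763, 0.1573]
tool_rot: [0.734, 0.679, -0.002, -0.001]
wrist_force: [-0.1, 0.4, -1.6]
width: 0.588
grasp_force: 31.2
```

```bash
python3 -c "
from h import *
to(.6065,-.13,.10,86.2)"
```

```text
t 6.6 pos [ 0.5767 -0.0763  0.1573] d [-51.1  34.1  57.3] r [-0.17  0.08 -0.69] F [-0.1  0.4 -1.6] w 0.588 g 31.2
```

```bash
python3 -m inch '{"claw":[0.2,0.2,0.2,0.2,0.2,0.2,0.2],"delta_pos":[[-20,12,0],[-40,26,0],[-53,35,10],[-53,35,30],[-53,35,57],[-53,35,57],[-53,35,57]],"rotation":[[0,0,-0.7],[0,0,-0.7],[0,0,-0.7],[0,0,-0.7],[0,0,-0.7],[0,0,-0.7],[0,0,-0.7]]}'
python3 - <<'E'
from h import *
to(.6065,-.13,.027,86.2)
T=cap('top','top4');S=cap('side','side4');W=cloud(T)
P=W[160:205,270:350].reshape(-1,3)
P=P[(P[:,2]>0.015)&(P[:,2]<0.032)]
for y in np.arange(-.2,-.04,.01):
    q=P[abs(P[:,1]-y)<.005]
    if len(q)>5: print(y.round(3),len(q),(q[:,0].min()*1e3).round(),(q[:,0].max()*1e3).round(),(np.median(q[:,0])*1e3).round(1))
a=cv2.resize(T['img'][150:215,260:360],None,fx=4,fy=4,interpolation=2);b=cv2.resize(S['img'][120:250,210:320],None,fx=3.4,fy=3.4,interpolation=2)
a=cv2.copyMakeBorder(a,0,b.shape[0]-a.shape[0],0,0,0);cv2.imwrite('pics/c4.png',np.hstack([a,b]))
E
```

```text
time_s: 7.3
tool_pos: [0.6062, -0.123, 0.102]
tool_rot: [0.727, 0.687, -0.001, -0.001]
wrist_force: [0.3, 0.5, -0.7]
width: 0.586
grasp_force: 31.2
t 7.3 pos [ 0.6062 -0.123   0.102 ] d [-7.1  0.9 75. ] r [-0.17 -0.06  0.61] F [ 0.3  0.5 -0.7] w 0.586 g 31.2
-0.08 16 595.0 629.0 611.8
-0.07 6 595.0 601.0 596.7
```

View pics/c4.png

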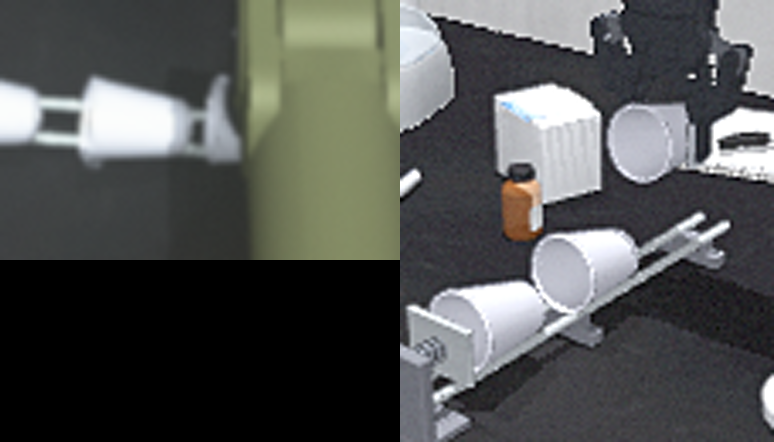

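The top view shows the held cup's rim just behind the middle cup (crop 222,120 against 190,120), with a gap and in line. The side view shows the rails free below it. Next I lower it.

```bash
python3 -m inch '{"claw":[0.2,0.2,0.2,0.2,0.2,0.2,0.2,0.2],"delta_pos":[[-4,0,15],[-4,0,30],[-4,0,45],[-4,0,55],[-4,0,62],[-4,0,62],[-4,0,62],[-4,0,62]],"rotation":[[0,0,0],[0,0,0],[0,0,0],[0,0,0],[0,0,0],[0,0,0],[0,0,0],[0,0,0]]}'
python3 - <<'E'
from h import *
to(.6065,-.13,.027,86.2)
S=cap('side','side5');W=cloud(S)
# lateral coordinate check: rim-level points of held cup vs rails in side view
to(.6065,-.13,.027,86.2)
E
```

```text
time_s: 8.2
tool_pos: [0.6076, -0.1278, 0.042]
tool_rot: [0.727, 0.687, 0.0, 0.001]
wrist_force: [0.2, 0.3, -1.2]
width: 0.585
grasp_force: 31.2
t 8.2 pos [ 0.6076 -0.1278  0.042 ] d [-2.3 -1.  15. ] r [0.08 0.01 0.56] F [ 0.2  0.3 -1.2] w 0.585 g 31.2
t 8.25 pos [ 0.6076 -0.1279  0.0421] d [-2.2 -1.  15.1] r [0.08 0.02 0.56] F [ 0.3  0.2 -0.8] w 0.586 g 31.2
```

```bash
python3 -m inch '{"claw":[0.2,0.2,0.2,0.2,0.2,0.2],"delta_pos":[[-2,-1,4],[-2,-1,8],[-2,-1,11],[-2,-1,13],[-2,-1,15],[-2,-1,15]],"rotation":[[0,0,0],[0,0,0],[0,0,0],[0,0,0],[0,0,0],[0,0,0]]}'
```

```text
time_s: 8.85
tool_pos: [0.6067, -0.1298, 0.0272]
tool_rot: [0.727, 0.687, 0.0, 0.001]
wrist_force: [0.6, 0.0, 3.2]
width: 0.588
grasp_force: 31.5
```

```bash
python3 -m inch '{"claw":[0.65,0.75,0.85,0.85,0.85,0.85,0.85,0.85],"delta_pos":[[0,0,0],[0,0,0],[0,0,0],[0,0,0],[0,0,0],[0,0,-30],[0,0,-60],[0,0,-90]],"rotation":[[0,0,0],[0,0,0],[0,0,0],[0,0,0],[0,0,0],[0,0,0],[0,0,0],[0,0,0]]}'
python3 -c "
from h import *
S=cap('side','side6');cv2.imwrite('pics/c6.png',cv2.resize(S['img'][120:260,190:340],None,fx=4,fy=4,interpolation=2))
to(.60,-.235,.13,86.2); to(.60,-.235,.05,86.2,12)"
```

```text
time_s: 9.65
tool_pos: [0.6056, -0.1296, 0.1171]
tool_rot: [0.727, 0.687, -0.0, -0.0]
wrist_force: [0.5, -0.9, -0.0]
width: 0.85
grasp_force: 0.0
t 9.7 pos [ 0.609 -0.13   0.123] d [-105.4   -3.    -6.8] r [0.45 0.1  0.56] F [ 2.3 -0.   4. ] w 0.849 g 0.0
t 9.7 pos [ 0.609 -0.13   0.123] d [-105.2   -3.6   73.2] r [ 0.39 12.1   0.61] F [ 2.3 -0.   4. ] w 0.849 g 0.0
```

View pics/c6.png

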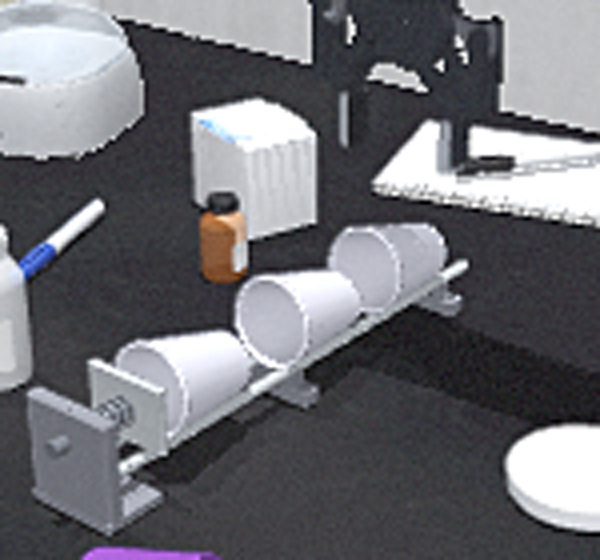

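The stray cup lies straight on the rails behind the middle one (rim at crop 365,270, middle base at 345,300). I go behind it, with the fingers shut and tilted 12° so that the tip leads.

```bash
python3 -m inch '{"claw":[0.85,0.85,0.5,0,0,0,0],"delta_pos":[[-30,-1,-7],[-60,-2,-7],[-90,-3,-7],[-105,-3,-7],[-105,-3,-7],[-105,-3,-7],[-105,-3,-7]],"rotation":[[0,0,0],[0,0,0],[0,4,0.6],[0,8,0.6],[0,12,0.6],[0,12,0.6],[0,12,0.6]]}'
python3 -c "
from h import *
to(.60,-.235,.038,86.2,12)"
```

```text
time_s: 10.4
tool_pos: [0.5968, -0.234, 0.1229]
tool_rot: [0.727, 0.679, 0.076, -0.072]
wrist_force: [-0.1, 0.5, -0.3]
width: 0.008
grasp_force: 0.0
t 10.4 pos [ 0.5968 -0.234   0.1229] d [-18.4   3.4  82.9] r [-0.08  0.01 -0.08] F [-0.1  0.5 -0.3] w 0.008 g 0.0
```

```bash
python3 -m inch '{"claw":[0,0,0,0,0,0,0],"delta_pos":[[-18,3,20],[-18,3,40],[-18,3,60],[-18,3,75],[-18,3,83],[-18,3,83],[-18,3,83]],"rotation":[[0,0,0],[0,0,0],[0,0,0],[0,0,0],[0,0,0],[0,0,0],[0,0,0]]}'
python3 -c "
from h import *
to(.60,-.235,.038,86.2,12);
to(.607+.066*(-.18+.13),-.18,.038,86.2,12);to(.607+.066*(-.03+.13),-.03,.038,86.2,12)"
```

```text
time_s: 11.1
tool_pos: [0.6004, -0.2348, 0.0392]
tool_rot: [0.726, 0.68, 0.076, -0.071]
wrist_force: [0.1, -0.4, 0.5]
width: 0.004
grasp_force: 0.0
t 11.1 pos [ 0.6004 -0.2348  0.0392] d [-0.5 -0.4  1.1] r [ 0.    0.04 -0.  ] F [ 0.1 -0.4  0.5] w 0.004 g 0.0
t 11.1 pos [ 0.6004 -0.2348  0.0392] d [53.4 -0.4 12.5] r [ 0.    0.04 -0.  ] F [ 0.1 -0.4  0.5] w 0.004 g 0.0
t 11.1 pos [ 0.6004 -0.2348  0.0392] d [200.5  -0.5  43.7] r [ 0.    0.04 -0.  ] F [ 0.1 -0.4  0.5] w 0.004 g 0.0
```

```bash
python3 -m inch '{"claw":[0,0,0,0,0,0,0,0,0,0],"delta_pos":[[20,0,5],[39,0,9],[49,0,11.5],[54,0,12.5],[59,0,13.5],[64,0,14.6],[69,0,15.7],[74,0,16.7],[78,0,17.6],[78,0,17.6]],"rotation":[[0,0,0],[0,0,0],[0,0,0],[0,0,0],[0,0,0],[0,0,0],[0,0,0],[0,0,0],[0,0,0],[0,0,0]]}'
python3 -c "
from h import *
to(.607+.066*(-.03+.13),-.03,.038,86.2,12)
S=cap('side','side7');cv2.imwrite('pics/c7.png',cv2.resize(S['img'][120:260,190:340],None,fx=4,fy=4,interpolation=2))"
```

```text
time_s: 12.1
tool_pos: [0.6052, -0.1543, 0.0374]
tool_rot: [0.726, 0.68, 0.076, -0.072]
wrist_force: [0.3, 0.4, -0.2]
width: 0.003
grasp_force: 0.0
t 12.1 pos [ 0.6052 -0.1543  0.0374] d [122.    0.2  25.4] r [-0.07 -0.02 -0.01] F [ 0.3  0.4 -0.2] w 0.003 g 0.0
```

View pics/c7.png

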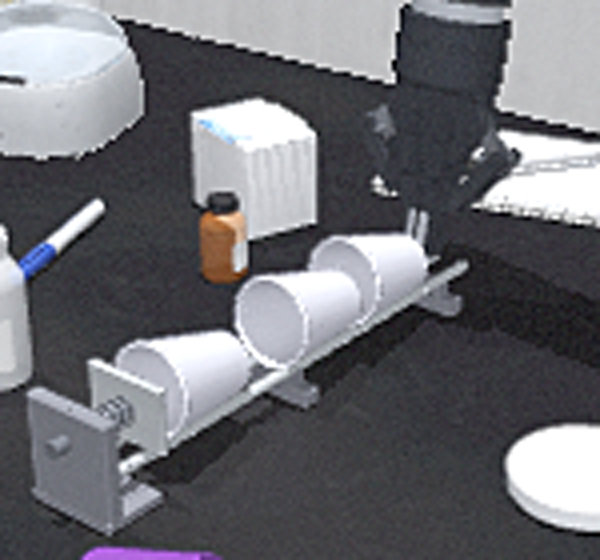

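The stray cup's rim (crop 340,275) has reached the middle cup's base, still in line and flat on the rails, with hardly any force. The pushing goes on.

```bash
python3 -m inch '{"claw":[0,0,0,0,0,0,0,0,0,0],"delta_pos":[[5,0,1],[10,0,2],[15,0,3.1],[20,0,4.2],[25,0,5.2],[30,0,6.3],[35,0,7.3],[40,0,8.3],[45,0,9.4],[49,0,10.2]],"rotation":[[0,0,0],[0,0,0],[0,0,0],[0,0,0],[0,0,0],[0,0,0],[0,0,0],[0,0,0],[0,0,0],[0,0,0]]}'
python3 -c "
from h import *
to(.607+.066*(-.03+.13),-.03,.038,86.2,12)
S=cap('side','side8');cv2.imwrite('pics/c8.png',cv2.resize(S['img'][120:260,190:340],None,fx=4,fy=4,interpolation=2))"
```

```text
time_s: 13.15
tool_pos: [0.6085, -0.105, 0.0376]
tool_rot: [0.726, 0.679, 0.076, -0.072]
wrist_force: [-0.6, -1.7, -0.4]
width: 0.001
grasp_force: 0.9
t 13.15 pos [ 0.6085 -0.105   0.0376] d [73.6  0.  15.2] r [-0.05  0.02 -0.05] F [-0.6 -1.7 -0.4] w 0.001 g 0.9
```

View pics/c8.png

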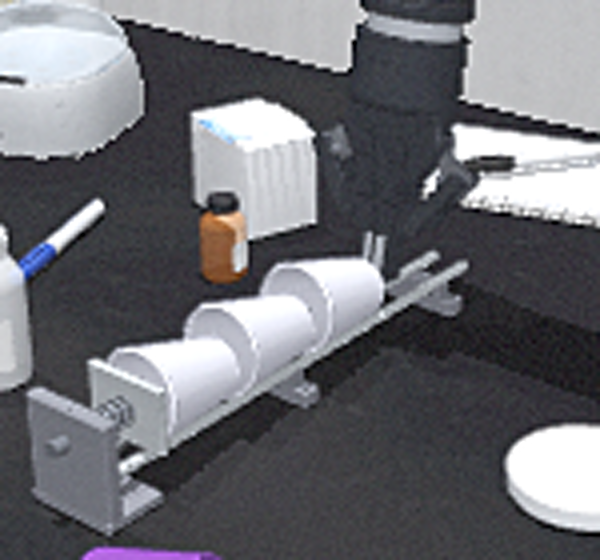

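The stray is well over the middle cup (rim at crop 320,310), the middle cup is starting over the front one (rim at 255,355), and the front rim is close to the plate. From here I monitor by numbers only: the height profile along the axis and the plate position.

```bash
cat >> h.py <<'E'
d0=np.array([.066,.998]);d0/=np.linalg.norm(d0);n0=np.array([d0[1],-d0[0]]);c0=np.array([.607,-.13])
def mon(c,v=True):
    W=cloud(c).reshape(-1,3); W=W[np.isfinite(W).all(1)]
    s=(W[:,:2]-c0)@d0*1e3; t=(W[:,:2]-c0)@n0*1e3; z=W[:,2]*1e3
    m=(abs(t)<28)&(z>45)&(z<68)&(s>235)&(s<300)
    h,e=np.histogram(s[m],np.arange(235,301,2)); print('plate s hist',[(int(a),int(b)) for a,b in zip(e,h) if b>5])
    m=(abs(t)<9)&(z>45)&(z<95); out=[]
    for a in range(40,272,4):
        k=m&(s>=a)&(s<a+4)
        if k.sum()>1: out.append((a+2,int(round(np.percentile(z[k],95)))))
    print('top profile',out)
E
python3 -c "
from h import *
for f in ('side0','side7','side8'): print(f); mon(np.load('pics/'+f+'.npz'))"
```

```text
side0
plate s hist [(235, 8), (239, 6), (259, 7), (261, 35), (263, 81), (265, 14), (271, 6), (275, 6)]
top profile [(66, 64), (70, 65), (74, 66), (82, 68), (86, 70), (90, 70), (94, 73), (98, 73), (102, 75), (106, 76), (110, 77), (114, 78), (118, 79), (122, 80), (126, 82), (130, 82), (174, 63), (178, 64), (182, 66), (186, 66), (190, 68), (194, 68), (198, 71), (202, 72), (206, 73), (210, 74), (214, 75), (218, 77), (222, 79), (226, 79), (230, 80), (234, 81), (238, 83), (242, 83), (258, 73), (262, 72), (266, 70), (270, 59)]
side7
plate s hist [(235, 8), (239, 7), (241, 8), (259, 6), (261, 52), (263, 62), (265, 14), (269, 8), (275, 8)]
top profile [(42, 79), (46, 80), (50, 81), (54, 82), (58, 84), (70, 64), (74, 66), (78, 67), (82, 68), (86, 70), (90, 71), (94, 72), (98, 73), (102, 74), (106, 76), (110, 75), (114, 78), (118, 80), (122, 81), (126, 82), (130, 83), (178, 65), (182, 65), (186, 67), (190, 68), (194, 70), (198, 70), (202, 72), (206, 72), (210, 74), (214, 75), (218, 76), (222, 78), (226, 78), (230, 80), (234, 80), (238, 83), (242, 83), (258, 72), (262, 72), (266, 73), (270, 59)]
side8
plate s hist [(237, 10), (239, 8), (243, 8), (245, 6), (247, 7), (259, 6), (261, 46), (263, 75), (265, 12), (269, 6), (271, 7), (277, 6)]
top profile [(42, 63), (46, 65), (54, 68), (58, 68), (62, 68), (66, 71), (70, 72), (74, 73), (78, 75), (82, 76), (86, 77), (90, 77), (98, 81), (106, 83), (110, 62), (114, 64), (118, 66), (122, 66), (126, 68), (130, 69), (134, 70), (138, 72), (142, 73), (146, 73), (150, 75), (154, 75), (158, 77), (162, 77), (166, 80), (170, 81), (174, 82), (178, 83), (182, 61), (186, 64), (190, 65), (194, 67), (198, 67), (202, 68), (206, 70), (210, 72), (214, 71), (218, 73), (222, 76), (226, 75), (230, 77), (234, 78), (238, 79), (242, 81), (246, 81), (250, 84), (258, 73), (262, 72), (266, 73), (270, 59)]
```

```bash
python3 -m inch '{"claw":[0,0,0,0,0,0,0,0,0,0],"delta_pos":[[4,0,0.8],[8,0,1.7],[12,0,2.5],[16,0,3.4],[20,0,4.2],[24,0,5.1],[28,0,6],[32,0,6.8],[36,0,7.6],[40,0,8.5]],"rotation":[[0,0,0],[0,0,0],[0,0,0],[0,0,0],[0,0,0],[0,0,0],[0,0,0],[0,0,0],[0,0,0],[0,0,0]]}'
python3 -c "
from h import *
S=cap('side','side9');mon(S);to(.6136,-.03,.038,86.2,12)"
```

```text
time_s: 14.2
tool_pos: [0.6112, -0.0643, 0.0376]
tool_rot: [0.727, 0.679, 0.076, -0.072]
wrist_force: [-0.2, -1.8, 0.4]
width: 0.002
grasp_force: 1.2
plate s hist [(235, 8), (237, 6), (239, 9), (243, 6), (245, 9), (253, 8), (257, 6), (261, 34), (263, 87), (265, 7), (271, 6), (275, 9)]
top profile [(46, 89), (50, 93), (62, 84), (66, 93), (70, 88), (74, 67), (82, 64), (86, 64), (90, 66), (94, 68), (98, 68), (102, 70), (106, 70), (110, 72), (118, 74), (122, 76), (126, 77), (130, 78), (134, 80), (138, 81), (142, 81), (146, 83), (150, 79), (154, 66), (158, 67), (162, 68), (166, 69), (170, 70), (174, 71), (178, 73), (182, 73), (186, 74), (190, 76), (194, 76), (198, 78), (202, 79), (206, 80), (210, 80), (214, 81), (218, 84), (222, 82), (226, 77), (230, 79), (234, 78), (238, 80), (242, 82), (246, 81), (250, 83), (254, 83), (258, 73), (262, 72), (266, 72), (270, 59)]
t 14.25 pos [ 0.6112 -0.0632  0.0376] d [32.6  0.2  6.6] r [-0.07 -0.02 -0.  ] F [-0.8 -1.6  0.5] w 0.003 g 1.1
```

```bash
python3 -m inch '{"claw":[0,0,0,0,0,0,0,0,0,0],"delta_pos":[[4,0,0.8],[8,0,1.7],[12,0,2.5],[16,0,3.4],[20,0,4.2],[24,0,5.1],[28,0,6],[32,0,6.8],[36,0,7.6],[40,0,8.5]],"rotation":[[0,0,0],[0,0,0],[0,0,0],[0,0,0],[0,0,0],[0,0,0],[0,0,0],[0,0,0],[0,0,0],[0,0,0]]}'
python3 -c "
from h import *
S=cap('side','side10');mon(S);to(.6158,.005,.038,86.2,12)"
```

```text
time_s: 15.25
tool_pos: [0.614, -0.0232, 0.0376]
tool_rot: [0.726, 0.679, 0.076, -0.072]
wrist_force: [0.1, -3.0, 0.9]
width: -0.001
grasp_force: 1.2
plate s hist [(235, 11), (237, 9), (239, 6), (241, 6), (243, 7), (245, 6), (247, 7), (253, 6), (261, 38), (263, 81), (265, 7), (271, 9), (275, 6)]
top profile [(90, 88), (106, 93), (110, 91), (114, 80), (122, 63), (126, 62), (130, 65), (134, 67), (142, 70), (146, 70), (150, 72), (154, 72), (158, 74), (162, 76), (166, 77), (170, 78), (174, 79), (178, 80), (182, 81), (186, 82), (190, 82), (194, 74), (198, 75), (202, 75), (206, 76), (210, 78), (214, 79), (218, 80), (222, 81), (226, 83), (230, 82), (234, 83), (238, 81), (242, 82), (246, 83), (250, 84), (254, 84), (258, 73), (262, 72), (266, 72), (270, 59)]
t 15.3 pos [ 0.614  -0.0223  0.0377] d [26.8  0.   5.4] r [-0.06 -0.03  0.01] F [ 1.3 -0.7  0.3] w 0.001 g 1.1
```

```bash
python3 -m inch '{"claw":[0,0,0,0,0,0,0,0,0,0],"delta_pos":[[2,0,0.4],[4,0,0.8],[6,0,1.2],[8,0,1.7],[10,0,2.1],[12,0,2.5],[14,0,2.9],[16,0,3.4],[18,0,3.8],[20,0,4.2]],"rotation":[[0,0,0],[0,0,0],[0,0,0],[0,0,0],[0,0,0],[0,0,0],[0,0,0],[0,0,0],[0,0,0],[0,0,0]]}'
python3 -c "
from h import *
S=cap('side','side11');mon(S);to(.6158,.005,.038,86.2,12)"
```

```text
time_s: 16.3
tool_pos: [0.6155, -0.0046, 0.0376]
tool_rot: [0.727, 0.679, 0.075, -0.071]
wrist_force: [-0.2, -6.0, 1.7]
width: -0.0
grasp_force: 3.0
plate s hist [(235, 9), (237, 8), (239, 7), (241, 6), (243, 6), (245, 6), (255, 7), (261, 23), (263, 80), (265, 27), (271, 7), (275, 6)]
top profile [(106, 91), (118, 89), (122, 94), (126, 93), (130, 92), (134, 71), (142, 64), (146, 65), (150, 65), (154, 67), (158, 68), (162, 70), (166, 71), (170, 73), (174, 74), (178, 74), (182, 76), (186, 77), (190, 78), (194, 80), (198, 81), (202, 82), (206, 83), (210, 81), (214, 78), (218, 79), (222, 81), (226, 82), (230, 82), (234, 83), (238, 83), (242, 81), (246, 83), (250, 83), (254, 85), (258, 85), (262, 72), (266, 68), (270, 59)]
t 16.35 pos [ 0.6155 -0.0043  0.0377] d [ 9.2 -0.3  1.6] r [-0.02  0.1  -0.07] F [ 0.1 -5.7  1.3] w 0.003 g 2.7
```

```bash
python3 -m inch '{"claw":[0,0,0,0,0,0,0,0,0],"delta_pos":[[1,0,0.2],[2,0,0.4],[3,0,0.6],[4,0,0.8],[5,0,1],[6,0,1.2],[7,0,1.4],[8,0,1.6],[8,0,1.6]],"rotation":[[0,0,0],[0,0,0],[0,0,0],[0,0,0],[0,0,0],[0,0,0],[0,0,0],[0,0,0],[0,0,0]]}'
python3 -c "
from h import *
S=cap('side','side12');mon(S);to(.6158,.010,.038,86.2,12)"
```

```text
time_s: 17.25
tool_pos: [0.6162, 0.0017, 0.0377]
tool_rot: [0.727, 0.679, 0.075, -0.07]
wrist_force: [-0.5, -8.2, 2.2]
width: 0.003
grasp_force: 3.9
plate s hist [(235, 7), (237, 7), (239, 8), (241, 7), (243, 17), (247, 10), (251, 6), (253, 6), (255, 8), (259, 7), (265, 8), (267, 50), (269, 63), (271, 11), (275, 6)]
top profile [(114, 91), (126, 89), (130, 92), (134, 92), (138, 85), (142, 70), (150, 64), (154, 66), (158, 67), (162, 67), (166, 69), (174, 72), (178, 73), (182, 75), (186, 74), (190, 75), (194, 78), (198, 78), (202, 80), (206, 81), (210, 83), (214, 83), (218, 79), (222, 79), (226, 81), (230, 82), (234, 83), (238, 82), (242, 84), (246, 82), (250, 82), (254, 83), (258, 83), (262, 84), (266, 74), (270, 72)]
t 17.3 pos [0.6162 0.0017 0.0377] d [ 8.1 -0.9  1.4] r [ 0.    0.21 -0.16] F [-1.3 -8.8  2.9] w 0.003 g 3.9
```

```bash
cat >> h.py <<'E'
def gaps(c):
    "per-cup axial offset from top line z=.298*(s-q)"
    W=cloud(c).reshape(-1,3); W=W[np.isfinite(W).all(1)]
    s=(W[:,:2]-c0)@d0*1e3; t=(W[:,:2]-c0)@n0*1e3; z=W[:,2]*1e3
    t=t-np.median(t[(z>70)&(z<90)&(abs(t)<25)&(s>200)&(s<255)])*0
    m=(abs(t)<22)&(z>58)&(z<88)&(s>140)&(s<275)
    r=29*0+z+ (t**2)/(2*27.)   # undo the round crown
    q=s-r/.298
    h,e=np.histogram(q[m],np.arange(-110,10,2)); print('q hist',[(int(a),int(b)) for a,b in zip(e,h) if b>3])
E
python3 -c "
from h import *
for f in ('side0','side11','side12'): print(f);gaps(np.load('pics/'+f+'.npz'))"
python3 -m inch '{"claw":[0,0,0,0,0,0,0],"delta_pos":[[1,0,0.2],[2,0,0.4],[3,0,0.6],[4,0,0.8],[5,0,1],[6,0,1.2],[6,0,1.2]],"rotation":[[0,0,0],[0,0,0],[0,0,0],[0,0,0],[0,0,0],[0,0,0],[0,0,0]]}'
python3 -c "
from h import *
S=cap('side','side13');mon(S);gaps(S);to(.6158,.010,.038,86.2,12)"
```

```text
side0
q hist [(-42, 12), (-40, 23), (-38, 30), (-36, 28), (-34, 12), (-32, 15), (-30, 15), (-28, 12), (-26, 10), (-24, 14), (-22, 4), (-20, 5), (-18, 4), (-8, 5), (6, 5)]
side11
q hist [(-76, 9), (-74, 15), (-72, 34), (-70, 25), (-68, 27), (-66, 18), (-64, 11), (-62, 8), (-60, 10), (-58, 8), (-56, 9), (-52, 13), (-50, 20), (-48, 21), (-46, 17), (-44, 16), (-42, 7), (-40, 10), (-38, 6), (-36, 10), (-34, 12), (-32, 14), (-30, 12), (-28, 12), (-26, 14), (-24, 7), (-22, 6), (-20, 9), (-12, 4)]
side12
q hist [(-70, 6), (-68, 16), (-66, 25), (-64, 27), (-62, 23), (-60, 20), (-58, 13), (-56, 16), (-54, 14), (-52, 8), (-50, 8), (-48, 9), (-46, 14), (-44, 17), (-42, 13), (-40, 16), (-38, 15), (-36, 16), (-34, 6), (-32, 6), (-30, 12), (-28, 14), (-26, 16), (-24, 11), (-22, 12), (-20, 11), (-18, 12), (-16, 9), (-14, 6), (-10, 6)]
time_s: 18.0
tool_pos: [0.6167, 0.0065, 0.0377]
tool_rot: [0.728, 0.678, 0.074, -0.07]
wrist_force: [-0.9, -10.1, 2.5]
width: -0.006
grasp_force: 4.9
plate s hist [(235, 7), (237, 10), (239, 8), (241, 7), (243, 9), (245, 8), (247, 9), (249, 7), (251, 7), (255, 6), (257
[... 199 characters left out ...]
 70), (178, 71), (182, 71), (186, 74), (190, 74), (194, 76), (198, 77), (202, 78), (206, 79), (210, 80), (214, 82), (218, 83), (222, 78), (226, 79), (230, 80), (234, 81), (238, 82), (242, 83), (246, 84), (250, 82), (254, 82), (258, 83), (262, 84), (266, 84), (270, 73)]
q hist [(-64, 13), (-62, 30), (-60, 24), (-58, 26), (-56, 19), (-54, 24), (-52, 11), (-50, 13), (-48, 6), (-46, 7), (-44, 13), (-42, 15), (-40, 13), (-38, 18), (-36, 15), (-34, 17), (-32, 12), (-30, 10), (-28, 5), (-26, 5), (-24, 17), (-22, 15), (-20, 18), (-18, 13), (-16, 11), (-14, 8), (-12, 10), (-10, 7), (-2, 4)]
t 18.05 pos [0.6167 0.0065 0.0377] d [ 3.5 -1.1  0.4] r [ 0.02  0.3  -0.2 ] F [ -1.5 -11.    3.5] w 0.003 g 4.9
```

All three cups are home: gaps are about 21 and 20 mm, and the plate and tool now move together, with about 10 mm of plate travel. I back off slowly.

```bash
python3 -m inch '{"claw":[0,0,0,0,0,0,0,0,0,0],"delta_pos":[[-2,0,-0.4],[-4,0,-0.8],[-6,0,-1.2],[-8,0,-1.7],[-10,0,-2.1],[-12,0,-2.5],[-14,0,-2.9],[-16,0,-3.4],[-18,0,-3.8],[-20,0,-4.2]],"rotation":[[0,0,0],[0,0,0],[0,0,0],[0,0,0],[0,0,0],[0,0,0],[0,0,0],[0,0,0],[0,0,0],[0,0,0]]}'
python3 -m inch '{"claw":[0,0,0,0,0,0,0,0,0,0],"delta_pos":[[-5,0,-1],[-15,0,-3],[-30,0,-6],[-50,0,-10],[-70,0,-15],[-90,0,-19],[-100,0,-40],[-100,0,-80],[-100,0,-120],[-100,0,-120]],"rotation":[[0,0,0],[0,0,0],[0,0,0],[0,0,0],[0,0,0],[0,0,0],[0,0,0],[0,0,0],[0,0,0],[0,0,0]]}'
python3 -c "
from h import *
S=cap('side','side14');mon(S);gaps(S);T=cap('top','top14');mon(T);gaps(T)
for c in (S,T):
    W=cloud(c).reshape(-1,3);W=W[np.isfinite(W).all(1)];s=(W[:,:2]-c0)@d0*1e3;t=(W[:,:2]-c0)@n0*1e3;z=W[:,2]*1e3
    for a in range(135,265,12):
        k=(s>a)&(s<a+12)&(z>50)&(z<90)&(abs(t)<45); print(a+6,k.sum(),np.percentile(t[k],[2,98]).round(0) if k.sum()>5 else '',end=' ')
    print()
print(bot.get_state()['tool_pos'])"
```

```text
time_s: 19.05
tool_pos: [0.6145, -0.0086, 0.0376]
tool_rot: [0.726, 0.679, 0.076, -0.072]
wrist_force: [-1.4, -0.0, 0.1]
width: -0.002
grasp_force: 0.0
time_s: 20.05
tool_pos: [0.6102, -0.1361, 0.1404]
tool_rot: [0.728, 0.678, 0.078, -0.067]
wrist_force: [0.8, -0.0, 0.6]
width: -0.002
grasp_force: 0.0
plate s hist [(235, 11), (237, 8), (239, 11), (241, 7), (245, 9), (253, 9), (261, 40), (263, 78), (265, 13), (269, 8), (275, 6)]
top profile [(142, 63), (146, 65), (150, 66), (154, 67), (158, 68), (166, 70), (170, 72), (174, 72), (178, 74), (182, 76), (186, 77), (190, 77), (194, 79), (198, 81), (202, 81), (206, 83), (210, 78), (214, 79), (218, 81), (222, 81), (226, 82), (230, 84), (234, 83), (238, 83), (242, 82), (246, 84), (250, 83), (254, 84), (258, 73), (262, 73), (266, 69), (270, 59)]
q hist [(-76, 4), (-74, 14), (-72, 33), (-70, 12), (-68, 40), (-66, 15), (-64, 19), (-62, 10), (-60, 10), (-58, 4), (-56, 6), (-54, 14), (-52, 13), (-50, 13), (-48, 11), (-46, 19), (-44, 18), (-42, 11), (-40, 6), (-38, 6), (-36, 10), (-34, 9), (-32, 14), (-30, 13), (-28, 15), (-26, 6), (-24, 5), (-22, 
[... 629 characters left out ...]
, 29), (-58, 32), (-56, 15), (-54, 14), (-52, 21), (-50, 11), (-48, 17), (-46, 11), (-44, 17), (-42, 20), (-40, 11), (-38, 5), (-36, 10), (-34, 17), (-32, 7), (-30, 13), (-28, 18), (-26, 8), (-24, 7), (-22, 6), (-20, 7), (-18, 4), (-16, 7)]
141 15 [-18.   3.] 153 33 [-21.   7.] 165 38 [-22.   4.] 177 41 [-23.   7.] 189 52 [-26.   4.] 201 80 [-27.  22.] 213 77 [-28.  16.] 225 75 [-27.  27.] 237 112 [-28.  28.] 249 90 [-28.  26.] 261 181 [-27.  30.] 
141 49 [-19.  18.] 153 62 [-20.  19.] 165 64 [-21.  22.] 177 69 [-22.  24.] 189 79 [-26.  26.] 201 83 [-26.  28.] 213 80 [-26.  25.] 225 86 [-26.  27.] 237 82 [-26.  28.] 249 75 [-27.  28.] 261 60 [-26.  28.] 
[ 0.60714866 -0.13389599  0.13531312]
```

The stack is straight and centred, with rims at about 208, 231 and 255 mm along the axis. The plate is back at rest and the arm is clear, so I hand it in.

```bash
python3 -c "
from station import bot
print(bot.job_done())"
```

```text
the job is handed in; nothing more can be done
None
```

The job is handed in at about 20 s: the three cups lie in one straight stack on the rails, bases roughly 20–25 mm apart by depth camera, with the end plate driven back only about 10 mm and now at rest, though the hand-in returned no verdict.

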